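# Set the square blank on the lacquering post

### The arm

A 6-joint arm with a two-finger parallel gripper is mounted at the origin on a cart in front of the work surface, level with it; the furniture and walls round the work are solid. World frame = base frame: x ahead of the robot, y to its left, z up, the work surface at z = 0. Lengths are in mm, angles in rad, forces in N, time in s.
With the tool pointing down it reaches from about 350 to 975 mm from the base axis. Payload 7.1 kg.
Tool frame: the origin (TCP) lies between the finger pads; the fingertips stand 17 mm ahead of it and the grasp point (between the pads) lies 2 mm behind it (tip_reach is the y of the fingertips in the tool frame, in mm); y points along the fingers, x is the direction in which the jaws open and shut, and the axes are right-handed (so a half turn about y gives the same grasp; the last joint's range is limited). The gripper opens to 88 mm and grips with 3 to 60 N. Pads are 20 mm wide; open, the fingers measure 115 mm over their backs; the gripper's body (75 mm by 178 mm) begins 61 mm behind the grasp point.
Start: joints at [-1.139, 0.423, 1.63, -0, 1.089, -0.019], TCP at [272.318, -562.537, 239.675] pointing down, gripper open.
Joint ranges: [-3, 3], [-0.9, 2.11], [0.09, 2.58], [-1.31, 4.45], [0.11, 2.69], [-2.54, 2.54]. Speed limits (rad/s): [2.39, 2.39, 3.01, 3.14, 3.14, 3.14].

### API

Orientations are given as a rotation vector (axis times angle).
In Python, from workcell import get_obs, get_image, camera_model, close_job, silhouettes, tip_of, tip_reach gives the robot as it stands. The module is installed in compiled form; this text tells all that it offers.
- The arm moves only by the tool arm_command, never from a script. Its argument "targets" is a list of rows, each a list of 4 numbers: the shift along the tool's x, y, z in mm, then the turn about the tool's y in rad. A call has 1 to 20 rows; each row shifts and turns the commanded pose from where the row before left it, along the tool's axes as they then stand; what a row does not reach is not made up. A row lasts 1/12 s, in which the tool goes at most 41.7 mm and 7.16 degrees, less where a joint would pass 70% of its speed; a pose out of reach is approached as far as the arm can. A call is refused whole if a number of a shift passes 41.7 or a number of a turn 0.125, either way. A call with a gripper value outside its range is refused whole. "gripper" is the opening in per cent of the stroke, from 0 (shut) to 100 (fully open), set as the call begins (left out, the last holds). The fingers move at their own pace and stop on an object; the grip force is fixed at half the most. Time passes only in rows, so rows that do not move let the fingers close. It gives the time, the measured TCP pose, the force and the opening at its end, in the units of the state.
- get_obs(): the state, without advancing time (a new reading comes with each control period).
- get_image(name): name is "scene" or "top" or "wrist"; returns the picture (400x640x3 uint8, blue, green, red); there is no depth.
- camera_model(name): a dict with "mtx" (3x3 intrinsics, pixels), "position" and "orientation" of the camera in the world. Camera axes: x right, y up, looking along -z (the intrinsics and any distortion apply to the point x, -y, -z); pixel columns grow to the right and rows downward; lengths in mm; the calibration is good to about 2 mm. The wrist camera is an equidistant fisheye: a pixel r from the principal point sees the ray r / f radians off the axis. A picture is of the moment at which its call begins: read the wrist's pose just before it. camera_model takes no time and is no camera call; for the wrist camera it gives the pose at the moment of the call.
- close_job(): hands the job in, once; it reports no verdict.
Trained networks look in the newest picture that a camera, given by its name, has taken for a name from the list of things; names that differ only in an ending like _2 or _b are one class to them, and where a whole thing is asked for, a point or a joint stands for the part that bears it (a point fixed in the world has none). Each returns a list of dicts, best first, with "conf" (0 to 1); they miss things now and then, are a little off and sometimes report something else, mostly with a low value. They report only what shows in the picture. A call takes as long as a camera call. They do not tell look-alikes from the thing itself.
- silhouettes(camera, thing): "pixels" (400x640 bool, what is visible of it) and "at" ([column, row] in pixels, amid what is visible of it).
- tip_of(camera, thing): "at" ([column, row] in pixels: a listed point, or the origin of a listed thing).
The state is a dict: "t": time; "qpos": joint angles; "qvel": joint speeds; "joint_torque": joint torques, N m; "ee_pos": TCP position; "orientation": TCP orientation; "ft_force": force on the tool from outside, world axes, zero at the start; "moment": the same for the moment, N m; "width": finger opening in mm.
Only numpy, scipy, OpenCV 4.12 (cv2) and the standard library are available. Lean on these libraries where they do the work, as an engineer would, in place of code of your own. Each camera call takes 0.05 s, during which the arm holds its last target. There are 200 camera calls.

### The job

The square engraved blank is going to be lacquered. Pick it up and set it gently, lying flat and centred, on the small round top of the taller of the two posts, and let go so that it stays balanced there; do not drop it, and leave the two long round-ended blanks where they lie.

Things in the scene. Friction and masses are not known exactly. Their poses are not given: they have to be found in the camera images.
- square_blank_center (a point): centre (half-way up) of the loose dark square engraving blank, 46 x 46 x 9 mm, about 50 g, lying flat on the bench so that its centre is 4.5 mm above the bench; its x and y axes run along its sides, z is up. Any two opposite sides can be gripped. It is the only square one of the three blanks lying in the work area right of the posts.
- tall_post_top (a point): centre of the upper face of the taller lacquering post: a fixed upright post with a round bare-metal foot 72 mm across and 11 mm thick, a slim rod 10 mm thick and a level round black rubber-capped top 32 mm across, whose upper face (this point) is 115 mm above the bench; z is up. The other post looks the same but its top is only 75 mm above the bench; it stands 13 to 23 cm away, to the left or to the right of the taller one. Nothing stands between or over the posts.
- metal_blank_center (a point): centre (half-way up) of the loose grey metal blank with round ends, 34 x 52 x 8 mm, lying flat on the bench, a bystander; its y axis runs along its length, z is up
- wood_blank_center (a point): centre (half-way up) of the loose wooden blank with round ends, 30 x 60 x 10 mm, lying flat on the bench, a bystander; its y axis runs along its length, z is up
Things that resemble listed ones, but are neither listed nor needed, are in the scene too. What is shaped like the part that bears square_blank_center but turquoise is not meant.

How it is judged (in metres and radians):
At the end, for the whole second after the job is handed in: The square blank lies flat (within 10 degrees) and at rest on the top of the taller post, its centre within 13 mm of the middle of that top; the other two blanks are within 30 mm of where they lay (horizontal distance between square_blank_center and tall_post_top below 0.013 m and z of square_blank_center in the frame of tall_post_top between 0.001 and 0.009 m and angle between square_blank_center's own z axis and vertical below 0.17 rad and linear speed of square_blank below 0.02 m/s and distance of each of metal_blank_center, wood_blank_center from where it was at the start of the episode below 0.03 m); the robot touches nothing.
It fails at once if the square blank is dropped or thrown (it moves faster than 0.5 m/s out of the fingers; a fall of about 13 mm) (linear speed of square_blank above 0.5 m/s and contact force between the fingers and square_blank below 0.05 N).
It fails at once if one of the other two blanks is pushed or carried more than 30 mm (distance of any of metal_blank_center, wood_blank_center from where it was at the start of the episode above 0.03 m).
It also fails if it takes over 40 s, if anything falls off the work surface, if the arm or the gripper's body presses on something with over 40 N, if the wrist force passes 120 N, or if a joint passes its speed limit or range.

## Working session

There is one attempt and no reset: what is moved stays moved. The work goes in short steps, Python scripts to look and compute and a tool call to move; the robot and the scene stay as the last step left them, time stands still between calls to the robot, and variables do not carry over. Pictures are saved under pics/ and viewed, about 8 in all and at most 12, crops included, and the job is handed in when it is done.

Besides the shell and the picture viewer there is one more tool, called after "Call:" by a JSON object that holds its "fn" and its "kwargs", one argument or row to a line. arm_command: Moves the arm, as the interface text tells. Its arguments: {"type":"object","properties":{"targets":{"type":"array","items":{"type":"array","items":{"type":"number"}}},"gripper":{"type":"number"}},"required":["targets"]}

```bash
mkdir -p pics; cat > h.py <<'E'
import numpy as np, cv2
from scipy.spatial.transform import Rotation as R
from workcell import *
def rot(o):
    o=np.array(o,float)
    return o if o.shape==(3,3) else R.from_rotvec(o).as_matrix()
def ray(m,px):
    K=np.array(m["mtx"]);x=(px[0]-K[0,2])/K[0,0];y=(px[1]-K[1,2])/K[1,1]
    if m.get("fish"):
        r=np.hypot(x,y);s=np.sin(r)/r if r>1e-9 else 1;d=np.array([x*s,-y*s,-np.cos(r)])
    else: d=np.array([x,-y,-1.])
    return np.array(m["position"],float),rot(m["orientation"])@d
def atz(m,px,z):
    p,d=ray(m,px);return p+d*(z-p[2])/d[2]
def proj(m,P):
    K=np.array(m["mtx"]);c=rot(m["orientation"]).T@(np.array(P,float)-m["position"]);v=np.array([c[0],-c[1],-c[2]])
    if m.get("fish"):
        n=np.hypot(v[0],v[1]);th=np.arctan2(n,v[2]);u=v[:2]/max(n,1e-9)*th
    else:u=v[:2]/v[2]
    return np.array([K[0,0]*u[0]+K[0,2],K[1,1]*u[1]+K[1,2]])
def cam(n):
    m=dict(camera_model(n)); m["fish"]=n=="wrist"; return m
E
python3 - <<'E'
from h import *
o=get_obs();print({k:np.round(v,3) for k,v in o.items()})
print(rot(o["orientation"]).round(3))
for n in("scene","top","wrist"):
    m=cam(n);im=get_image(n);cv2.imwrite(f"pics/{n}0.png",im);print(n,{k:np.round(v,3) if not isinstance(v,(str,bool)) else v for k,v in m.items()})
    for t,z in(("square_blank_center",4.5),("tall_post_top",115),("metal_blank_center",4),("wood_blank_center",5)):
        for d in tip_of(n,t): print(" tip",t,round(d["conf"],2),np.round(d["at"],1),atz(m,d["at"],z).round(1))
        if t[0]!="t":
            for d in silhouettes(n,t): print(" sil",t,round(d["conf"],2),np.round(d["at"],1),d["pixels"].sum(),atz(m,d["at"],z).round(1))
a=np.vstack([cv2.imread("pics/scene0.png"),cv2.imread("pics/top0.png")]);cv2.imwrite("pics/st0.png",cv2.resize(a,(480,600),interpolation=cv2.INTER_AREA))
E
```

```text
{'t': np.float64(0.0), 'qpos': array([-1.139,  0.424,  1.631, -0.   ,  1.089, -0.019]), 'qvel': array([-0.001, -0.002,  0.   ,  0.   , -0.002,  0.001]), 'joint_torque': array([ 2.0000e-03, -5.4462e+01, -2.7367e+01,  6.4000e-02,  2.3000e-02,
       -0.0000e+00]), 'ee_pos': array([ 272.092, -562.088,  238.914]), 'orientation': array([-1.389,  0.872, -0.87 ]), 'ft_force': array([-0.44 , -0.715, -0.345]), 'moment': array([0.023, 0.039, 0.022]), 'width': np.float64(87.828)}
[[ 0.436 -0.001  0.9  ]
 [-0.9    0.001  0.436]
 [-0.001 -1.    -0.   ]]
scene {'mtx': array([[472.998,   0.   , 319.126],
       [  0.   , 472.998, 187.995],
       [  0.   ,   0.   ,   1.   ]]), 'position': array([-229.862,  984.392,  619.223]), 'orientation': array([ 0.468, -1.414, -2.173]), 'fish': False}
 tip square_blank_center 0.69 [314.1 206.6] [523.  -34.3   4.5]
 tip square_blank_center 0.54 [345.5 221.9] [393.2  -4.1   4.5]
 sil square_blank_center 0.7 [315.7 208.1] 172 [513.1 -28.7   4.5]
 tip tall_post_top 0.93 [279.8 205.5] [461.4 190.6 115. ]
 tip metal_blank_center 0.67 [333.9 191.7] [ 534.9 -158.     4
[... 502 characters left out ...]
 sil square_blank_center 0.83 [338.  204.4] 276 [519.3 -25.9   4.5]
 sil square_blank_center 0.72 [329.8 247.4] 304 [406.7  -6.7   4.5]
 tip tall_post_top 0.87 [246.  220.1] [465.9 190.8 115. ]
 tip metal_blank_center 0.83 [386.9 200.7] [ 531.7 -153.6    4. ]
 sil metal_blank_center 0.66 [387.8 200.4] 258 [ 532.6 -155.9    4. ]
 tip wood_blank_center 0.48 [442.7 190.5] [ 561.4 -298.3    5. ]
 sil wood_blank_center 0.69 [445.7 189.1] 279 [ 565.2 -306.1    5. ]
wrist {'mtx': array([[309.707,   0.   , 321.745],
       [  0.   , 309.707, 204.421],
       [  0.   ,   0.   ,   1.   ]]), 'position': array([ 331.9  , -534.297,  384.189]), 'orientation': array([-0.216,  0.137, -1.114]), 'fish': True}
```

View pics/top0.png

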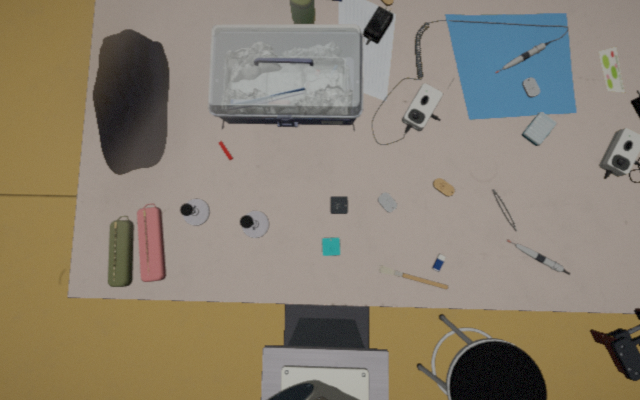

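View pics/scene0.png

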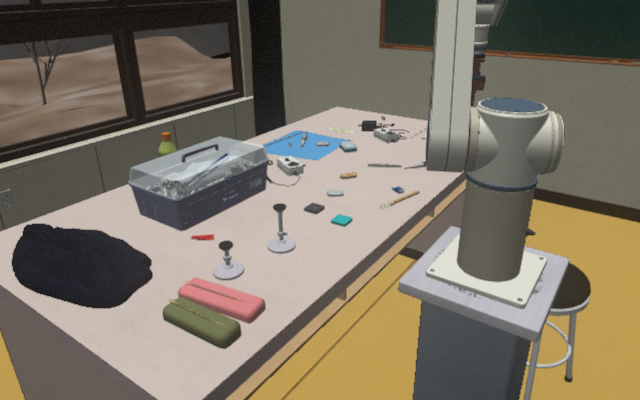

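```bash
python3 - <<'E'
import cv2,numpy as np
a=cv2.imread("pics/top0.png")[170:270,200:360];cv2.imwrite("pics/crop0.png",cv2.resize(a,(800,500),interpolation=cv2.INTER_CUBIC))
E
```

```text
(no output)
```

View pics/crop0.png

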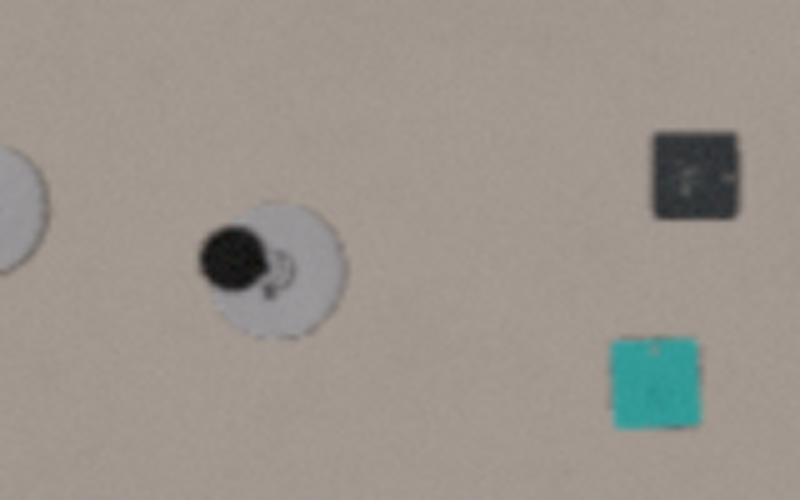

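Candidates in the top view: dark square (339,205) is the target. The turquoise square (331,247) is the look-alike. Metal (388,202) and wood (443,187) are bystanders. The posts are tall (246,221) and short (187,210); in the scene view the one at (280,207) is taller. The crop confirms the dark engraved square.

```bash
cat >> h.py <<'E'
from scipy.optimize import minimize
def dark(m,im,approx,z=9,rad=60):
    "dark-blob rectangle on plane z near approx: centre, angle, sides"
    c=proj(m,[approx[0],approx[1],z]);r=np.linalg.norm(proj(m,[approx[0]+rad,approx[1],z])-c)
    x0,x1,y0,y1=[int(max(v,0)) for v in(c[0]-r,c[0]+r,c[1]-r,c[1]+r)]
    g=cv2.cvtColor(im[y0:y1,x0:x1],cv2.COLOR_BGR2GRAY);g=cv2.resize(g,None,fx=4,fy=4,interpolation=cv2.INTER_CUBIC)
    _,b=cv2.threshold(g,0,255,cv2.THRESH_BINARY_INV+cv2.THRESH_OTSU)
    cs,_=cv2.findContours(b,cv2.RETR_EXTERNAL,cv2.CHAIN_APPROX_NONE);k=max(cs,key=cv2.contourArea)[:,0,:]
    P=np.array([atz(m,[(u+.5)/4-.5+x0,(v+.5)/4-.5+y0],z)[:2] for u,v in k],np.float32)
    return cv2.minAreaRect(P)
E
python3 - <<'E'
from h import *
o=get_obs();T=rot(o["orientation"]);p=np.array(o["ee_pos"])
for n in("top","scene"):print(n,dark(cam(n),cv2.imread(f"pics/{n}0.png"),[519,-28]))
m=cam("top");print(atz(m,[246.6,221.6],115))
ms=cam("scene")
# triangulated post top from network pixels
for a,b in(((246,220.1),(279.8,205.5)),((339.3,204.9),(314.1,206.6))):
    f=lambda P:np.r_[proj(m,P)-a,proj(ms,P)-b]
    from scipy.optimize import least_squares
    print(least_squares(f,[480,100,60]).x)
print("to square(tool axes)",T.T@(np.array([519,-28,200])-p), "jaw angle deg",np.degrees(np.arctan2(T[1,0],T[0,0])))
E
```

```text
top ((517.9829711914062, -27.815874099731445), (45.331146240234375, 45.04940414428711), 1.1532385349273682)
scene ((512.0260009765625, -18.642711639404297), (56.131927490234375, 60.15461349487305), 0.7874103784561157)
[462.42790701 189.22039914 115.        ]
[464.55362215 189.91127483 114.17750952]
[518.14414623 -28.96414169   7.92246288]
to square(tool axes) [-373.64472479   39.68337186  454.93092519] jaw angle deg -64.16977631146221
```

Call:
{"fn": "arm_command", "kwargs": {
  "targets": [
    [0,0,0,0.108],
    [0,0,0,0.108],
    [0,0,0,0.108],
    [0,0,0,0.107],
    [-33,2.5,16,0],
    [-33,2.5,16,0],
    [-33,2.5,16,0],
    [-33,2.5,16,0],
    [-33,2.5,16,0],
    [-33,2.5,16,0],
    [-33,2.5,16,0],
    [-33,2.5,16,0],
    [-33,2.5,16,0],
    [-33,2.5,16,0],
    [-33,2.5,16,0],
    [-33,2.5,16,0],
    [-33,2.5,16,0],
    [-33,2.5,16,0],
    [-33,2.5,16,0],
    [-33,2.5,16,0]
  ],
  "gripper": 100
}}

```text
t: 2.87
ee_pos: [518.4, -27.8, 199.8]
orientation: [-1.218, 1.194, -1.195]
ft_force: [-0.0, -0.5, 0.3]
width: 87.5
```

```bash
cat > w.py <<'E'
from h import *
import sys
def st(goal=None,yaw=None):
    o=get_obs();T=rot(o["orientation"]);p=np.array(o["ee_pos"]);y=np.degrees(np.arctan2(T[1,0],T[0,0]))
    print("t",round(o["t"],2),"p",p.round(1),"yaw",y.round(2),"tilt",np.degrees(np.arccos(-T[2,1])).round(2),"w",round(float(o["width"]),1),"f",np.round(o["ft_force"],1))
    if goal is not None:print("shift",(T.T@(np.array(goal)-p)).round(1),"turn",None if yaw is None else np.radians(y-yaw).round(3))
    return p,T
E
python3 - <<'E'
from w import *
st([518,-28,150],-88.85)
m=cam("wrist");im=get_image("wrist");cv2.imwrite("pics/w1.png",im)
for t in tip_of("wrist","square_blank_center"):print(t["conf"],t["at"],atz(m,t["at"],4.5))
for d in silhouettes("wrist","square_blank_center"):print(d["conf"],d["at"],d["pixels"].sum(),atz(m,d["at"],4.5))
print(dark(m,im,[518,-28]))
for t in tip_of("wrist","tall_post_top"):print(t["conf"],t["at"],atz(m,t["at"],115))
E
```

```text
t 2.87 p [518.4 -27.8 199.8] yaw -88.86 tilt 0.04 w 87.5 f [-0.  -0.5  0.3]
shift [ 0.2 49.8 -0.5] turn -0.0
0.71 [323.8, 191.9] [514.59323193 -29.95317463   4.5       ]
0.71 [303.5, 273.5] [412.8551371   -7.39893521   4.5       ]
0.96 [321.2, 189.3] 1789 [517.50282016 -26.98458777   4.5       ]
0.57 [303.9, 267.2] 910 [421.46061428  -7.9036116    4.5       ]
((519.5562133789062, -27.555883407592773), (46.96097183227539, 45.73781967163086), 1.1555124521255493)
```

View pics/w1.png

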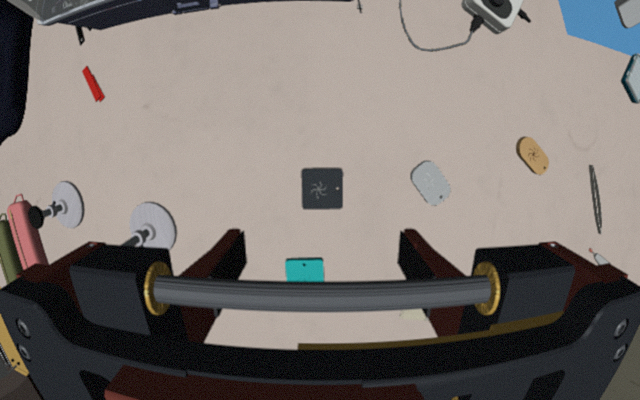

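The wrist view shows the dark square at (322,188). The fit, (519.5,-27.6) at 1.16°, agrees with the top camera, and the turquoise look-alike is at (305,268). Descending.

Call:
{"fn": "arm_command", "kwargs": {
  "targets": [
    [0,25,0.6,0],
    [0,30,0,0],
    [0,30,0,0],
    [0,30,0,0],
    [0,25,0,0],
    [0,15,0,0],
    [0,10,0,0],
    [0,8,0,0],
    [0,7,0,0],
    [0,0,0,0],
    [0,0,0,0]
  ]
}}

```text
t: 3.98
ee_pos: [518.7, -29.8, 20.1]
orientation: [-1.218, 1.194, -1.195]
ft_force: [-0.0, 0.5, 0.2]
width: 87.7
```

Call:
{"fn": "arm_command", "kwargs": {
  "targets": [
    [0,0,0,0],
    [0,0,0,0],
    [0,0,0,0],
    [0,0,0,0],
    [0,0,0,0],
    [0,0,0,0],
    [0,0,0,0],
    [0,0,0,0],
    [0,0,0,0],
    [0,0,0,0],
    [0,0,0,0],
    [0,0,0,0]
  ],
  "gripper": 0
}}

```text
t: 4.98
ee_pos: [518.5, -29.5, 19.8]
orientation: [-1.218, 1.195, -1.195]
ft_force: [-0.3, 1.1, 2.8]
width: 45.6
```

```bash
python3 - <<'E'
from w import *
st()
cv2.imwrite("pics/w2.png",get_image("wrist"))
E
```

```text
t 4.98 p [518.5 -29.5  19.8] yaw -88.87 tilt 0.01 w 45.6 f [-0.3  1.1  2.8]
```

View pics/w2.png

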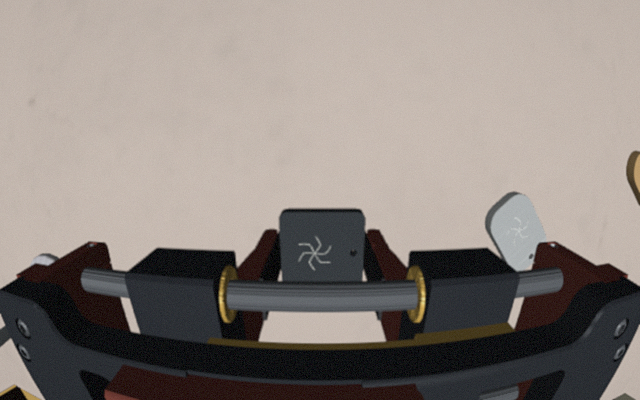

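Gripped at 45.6 mm; the picture shows the blank between the pads at (322,245), with metal and wood clear. Lifting, then moving to a look-out point just short of the post.

Call:
{"fn": "arm_command", "kwargs": {
  "targets": [
    [0,-4,0,0],
    [0,-8,0,0],
    [0,-14,0,0],
    [0,-20,0,0],
    [0,-25,0,0],
    [0,-25,0,0],
    [0,-25,0,0],
    [0,-25,0,0],
    [0,-20,0,0],
    [0,-14,0,0]
  ]
}}

```text
t: 5.87
ee_pos: [518.9, -29.7, 202.4]
orientation: [-1.217, 1.192, -1.196]
ft_force: [-0.7, 1.0, -1.2]
width: 45.8
```

Call:
{"fn": "arm_command", "kwargs": {
  "targets": [
    [-8,0,-4,0],
    [-15,0,-8,0],
    [-22,0,-11,0],
    [-25,0,-13,0],
    [-25,0,-13,0],
    [-25,0,-13,0],
    [-25,0,-13,0],
    [-25,0,-13,0],
    [-22,0,-11,0],
    [-15,0,-8,0],
    [-8,0,-5,0],
    [-5,0,-2,0],
    [0,0,0,0],
    [0,0,0,0]
  ]
}}

```text
t: 7.03
ee_pos: [400.1, 187.9, 199.5]
orientation: [-1.219, 1.194, -1.195]
ft_force: [0.1, -0.4, -1.1]
width: 45.6
```

```bash
python3 - <<'E'
from w import *
p,T=st()
m=cam("wrist");im=get_image("wrist");cv2.imwrite("pics/w3.png",im)
for d in tip_of("wrist","tall_post_top"):print("post",d["conf"],d["at"],atz(m,d["at"],115))
for d in tip_of("wrist","square_blank_center"):print("sq",d["conf"],d["at"],(T.T@(atz(m,d["at"],p[2]-15.3)-p)).round(1))
for d in silhouettes("wrist","square_blank_center"):
    ys,xs=np.where(d["pixels"]);top=ys[xs==int(np.median(xs))].min()
    print("sil",d["conf"],d["at"],len(xs),"front edge",top,(T.T@(atz(m,[np.median(xs),top-.5],p[2]-10.8)-p)).round(1))
m=cam("top");it=get_image("top");cv2.imwrite("pics/t3.png",it)
for d in tip_of("top","tall_post_top"):print("top",d["conf"],d["at"],atz(m,d["at"],115))
E
```

```text
t 7.03 p [400.1 187.9 199.5] yaw -88.85 tilt 0.02 w 45.6 f [ 0.1 -0.4 -1.1]
post 0.6 [316.3, 131.4] [464.28268739 193.18356823 115.        ]
sq 0.83 [322.8, 252.1] [ 0.6 15.3 -1. ]
sq 0.77 [484.0, 184.6] [93.6 15.3 38.1]
sil 0.96 [320.7, 246.2] 5968 front edge 210 [ 0.2 10.8 24.8]
sil 0.7 [481.5, 183.4] 1337 front edge 165 [88.5 10.8 50.2]
top 0.64 [246.9, 219.8] [466.65440377 188.70112534 115.        ]
```

View pics/w3.png

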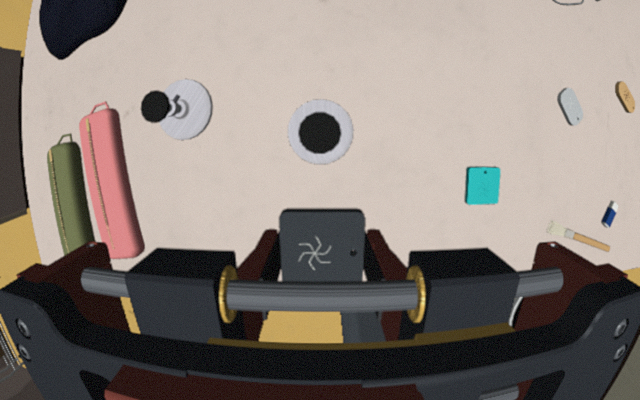

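The wrist view shows the black top at about (320,132), nearly concentric with its foot, with the blank held level below it. Refining the top's centre from its dark disc.

```bash
python3 - <<'E'
from w import *
p,T=st()
m=cam("wrist");im=cv2.imread("pics/w3.png")
r=dark(m,im,[464,190],115,28);print("wrist",r)
r2=dark(cam("top"),cv2.imread("pics/t3.png"),[464,190],115,22);print("top",r2)
# blank edges: dark strip columns on row ~240, plane of its top
g=cv2.cvtColor(im,cv2.COLOR_BGR2GRAY).astype(int);print("front col322",g[200:222,322])
c=np.array([*r[0],0]);
goal=np.array([c[0],c[1],145])
print("shift TCP->top",(T.T@(goal-p)).round(1))
E
```

```text
t 7.33 p [400.4 187.6 199.7] yaw -88.92 tilt 0.0 w 45.6 f [ 0.7 -0.4 -0. ]
wrist ((463.8653564453125, 190.71817016601562), (30.387531280517578, 31.042062759399414), 0.9716886878013611)
top ((463.04693603515625, 190.11109924316406), (30.680421829223633, 30.08543586730957), 42.8104362487793)
front col322 [198 198 201 197 201 202 196 174 125  56  22  27  56  61  70  65  68  66
  65  63  66  61]
shift TCP->top [-1.9 54.7 63.5]
```

Call:
{"fn": "arm_command", "kwargs": {
  "targets": [
    [0,0,4,0],
    [-0.3,0,8,0],
    [-0.5,0,14,0],
    [-0.5,0,14,0],
    [-0.4,0,12,0],
    [0,0,7,0],
    [0,0,3,0],
    [0,0,0,0],
    [0,5,0,0],
    [0,10,0,0],
    [0,15,0,0],
    [0,12,0,0],
    [0,8,0,0],
    [0,6,0,0],
    [0,4,0,0],
    [0,0,0,0]
  ]
}}

```text
t: 8.67
ee_pos: [461.5, 190.9, 138.9]
orientation: [-1.22, 1.195, -1.194]
ft_force: [0.4, -0.2, -0.2]
width: 45.9
```

Call:
{"fn": "arm_command", "kwargs": {
  "targets": [
    [0,1,0,0],
    [0,1,0,0],
    [0,1,0,0],
    [0,0,0,0],
    [0,0,0,0],
    [0,0,0,0]
  ]
}}

```text
t: 9.17
ee_pos: [462.2, 191.1, 136.9]
orientation: [-1.218, 1.194, -1.195]
ft_force: [1.0, 0.9, -1.1]
width: 45.7
```

```bash
python3 - <<'E'
from w import *
p,T=st([462.1,190.6,134.8])
a=get_image("scene");t=get_image("top")
A=cv2.resize(a[170:260,220:340],(800,600),interpolation=cv2.INTER_CUBIC)
cv2.imwrite("pics/s4.png",A);cv2.imwrite("pics/t4.png",t)
E
```

```text
t 9.17 p [462.2 191.1 136.9] yaw -88.87 tilt 0.02 w 45.7 f [ 1.   0.9 -1.1]
shift [ 0.5  2.1 -0.1] turn None
```

View pics/s4.png

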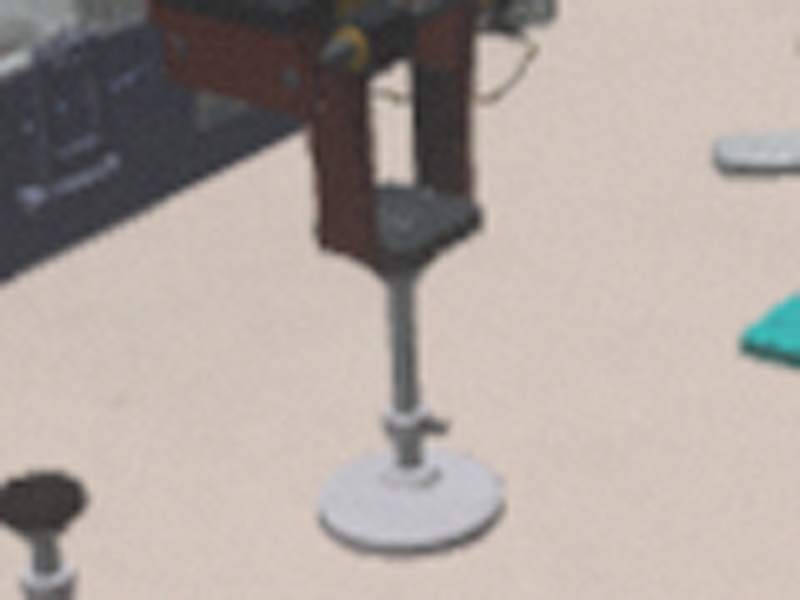

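The enlarged scene crop shows the blank level just above the tall post, with the rod under its middle at about (400,270). Feeling down for contact.

Call:
{"fn": "arm_command", "kwargs": {
  "targets": [
    [0,0.5,0,0],
    [0,0.5,0,0],
    [0,0.5,0,0],
    [0,0,0,0],
    [0,0,0,0],
    [0,0,0,0]
  ]
}}

```text
t: 9.77
ee_pos: [462.0, 191.0, 135.2]
orientation: [-1.219, 1.195, -1.195]
ft_force: [-0.7, -0.6, -0.2]
width: 45.3
```

Call:
{"fn": "arm_command", "kwargs": {
  "targets": [
    [0,0.5,0,0],
    [0,0,0,0],
    [0,0,0,0],
    [0,0,0,0]
  ]
}}

```text
t: 10.1
ee_pos: [462.1, 191.1, 134.8]
orientation: [-1.218, 1.194, -1.195]
ft_force: [0.3, -1.0, 1.0]
width: 45.9
```

Call:
{"fn": "arm_command", "kwargs": {
  "targets": [
    [0,0.4,0,0],
    [0,0,0,0],
    [0,0,0,0],
    [0,0,0,0]
  ]
}}

```text
t: 10.43
ee_pos: [462.1, 191.1, 134.7]
orientation: [-1.218, 1.194, -1.195]
ft_force: [-2.0, -1.3, 5.7]
width: 45.4
```

Contact at about 6 N. Releasing gently.

Call:
{"fn": "arm_command", "kwargs": {
  "targets": [
    [0,0,0,0],
    [0,0,0,0],
    [0,0,0,0],
    [0,0,0,0]
  ],
  "gripper": 60
}}

```text
t: 10.77
ee_pos: [462.0, 191.0, 134.1]
orientation: [-1.219, 1.195, -1.195]
ft_force: [-0.5, 0.2, -0.1]
width: 52.5
```

Call:
{"fn": "arm_command", "kwargs": {
  "targets": [
    [0,0,0,0],
    [0,0,0,0],
    [0,0,0,0],
    [0,0,0,0],
    [0,0,0,0],
    [0,0,0,0]
  ],
  "gripper": 85
}}

```text
t: 11.27
ee_pos: [462.0, 191.1, 134.3]
orientation: [-1.218, 1.195, -1.195]
ft_force: [-0.1, 0.3, 0.4]
width: 74.6
```

Call:
{"fn": "arm_command", "kwargs": {
  "targets": [
    [0,-2,0,0],
    [0,-4,0,0],
    [0,-8,0,0],
    [0,-12,0,0],
    [0,-15,0,0],
    [0,-20,0,0],
    [0,-20,0,0],
    [0,-20,0,0],
    [0,-15,0,0],
    [0,-5,0,0],
    [0,0,-10,0],
    [0,0,-20,0],
    [0,0,-25,0],
    [0,0,-15,0],
    [0,0,0,0],
    [0,0,0,0],
    [0,0,0,0]
  ]
}}

```text
t: 12.68
ee_pos: [392.4, 189.8, 255.1]
orientation: [-1.218, 1.194, -1.195]
ft_force: [0.1, -0.5, -0.1]
width: 74.7
```

```bash
python3 - <<'E'
from w import *
p,T=st()
m=cam("wrist");im=get_image("wrist");cv2.imwrite("pics/w5.png",im)
r=dark(m,im,[463.6,190.4],124,42);print("wrist",r,"post 463.6 190.4")
for n in("wrist","top"):
    if n=="top":get_image("top")
    for d in silhouettes(n,"square_blank_center"):print(n,d["conf"],d["at"],d["pixels"].sum(),atz(cam(n),d["at"],124))
for t,z in(("metal_blank_center",4),("wood_blank_center",5)):
    for d in tip_of("top",t):print(t,d["conf"],atz(cam("top"),d["at"],z))
a=get_image("scene")[170:260,220:340];A=cv2.resize(a,(533,400),interpolation=cv2.INTER_CUBIC)
cv2.imwrite("pics/f5.png",cv2.resize(np.hstack([im,A]),(800,273),interpolation=cv2.INTER_AREA))
E
```

```text
t 12.68 p [392.4 189.8 255.1] yaw -88.85 tilt 0.01 w 74.7 f [ 0.1 -0.5 -0.1]
wrist ((462.2154541015625, 191.25302124023438), (46.399169921875, 46.04015350341797), 1.4259815216064453) post 463.6 190.4
wrist 0.71 [466.5, 169.5] 1037 [427.83093356  50.86392469 124.        ]
wrist 0.67 [322.2, 125.5] 2736 [461.96375596 190.85354164 124.        ]
top 0.86 [244.4, 220.9] 410 [463.41149361 192.45708754 124.        ]
top 0.76 [331.9, 246.3] 323 [409.82445207 -11.05409    124.        ]
metal_blank_center 0.61 [ 526.45138098 -152.83015222    4.        ]
wood_blank_center 0.76 [ 556.67940013 -300.28735185    5.        ]
```

View pics/f5.png

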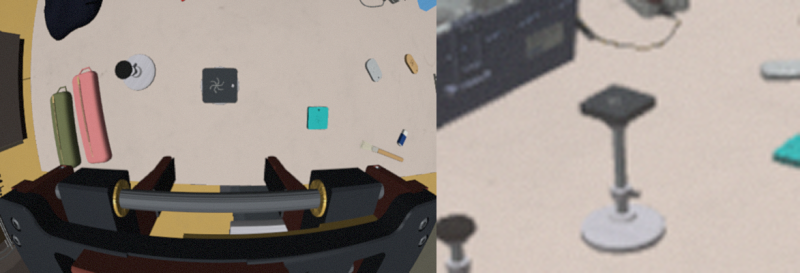

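The blank lies flat and centred on the tall post: (220,85) in the wrist half, (618,103) in the scene half. The arm is clear of it.

```bash
python3 -c "
from workcell import *
print(close_job())"
```

```text
the job is handed in; nothing more can be done
None
```

I picked up the dark square blank and set it on the tall post, lowering it until I felt contact at about 6 N. I then released it, backed the arm clear and handed the job in at about 13 s of the 40 s.

- **Position:** The last wrist-camera fit puts the blank at (462.2, 191.3), against a post top at (463.6, 190.4). That is about 2 mm off centre, and the top camera agrees to within about 2 mm.
- **Flatness and contact:** The blank looks flat and steady in the pictures, and the wrist force read near zero.
- **Other blanks:** The metal and wood blanks still read within about 6 mm of their first estimates, which is the detector's own scatter. The arm never came near them.

No check failed.

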